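Shut and lock the filter hatch of the bench dust extractor

ROBOT

A 6-joint arm with a two-finger parallel gripper is mounted at the origin on the work surface. World frame = base frame: x ahead of the robot, y to its left, z up, the work surface at z = 0. Lengths are in m, angles in rad, forces in N, time in s.
With the tool pointing down it reaches from about 0.275 to 0.725 m from the base axis. Payload 5.6 kg.
Tool frame: the origin (TCP) lies between the finger pads; the fingertips stand 17 mm ahead of it and the grasp point (between the pads) lies 2 mm behind it (manip.tips_ahead is the z of the fingertips in the tool frame, in m); z points along the fingers, y is the line along which they close (so a half turn about z gives the same grasp; the last joint's range is limited). The gripper opens to 85 mm and grips with 20 to 120 N. Pads are 22 mm wide; open, the fingers measure 114 mm over their backs; the gripper's body (76 mm by 85 mm) begins 54 mm behind the grasp point. The pads swing forward as they close: fully open they stand 13 mm farther back than shut.
Start: joints at [1.617, 0.255, 0.108, 0, -1.424, -0.285], TCP at [0.13, 0.534, 0.248] pointing down, gripper open.
Joint ranges: [-2.95, 2.95], [-1.21, 1.97], [-1.09, 1.5], [-2.87, 1.71], [-2.94, -0.07], [-3.05, 3.05]. Speed limits (rad/s): [2.57, 2.57, 3.14, 3.14, 3.14, 3.14].

INTERFACE

Orientations are given as a unit quaternion [x, y, z, w].
In Python, from bench import get_state, viewer, sign_off, manip gives the robot as it stands.
- The arm moves only by the shell command python3 -m crank 'ROWS'. ROWS is JSON, one flat list of numbers, 5 for each row, row after row: the closure, from -1 (fully open) to 1 (shut), then the shift along the world's x, y, z in mm, then the turn about the world's z in degrees. A call has exactly 10 rows; each row shifts and turns the commanded pose from where the row before left it; what a row does not reach is not made up. A row lasts 1/8 s, in which the tool goes at most 62.5 mm and 10.7 degrees, less where a joint would pass 70% of its speed; a pose out of reach is approached as far as the arm can. A call is refused whole if a number of a shift passes 62.5 or a number of a turn 10.7, either way. A call with a gripper value outside its range is refused whole. The fingers move at their own pace and stop on an object; the grip force is fixed at half the most. Time passes only in rows, so rows that do not move let the fingers close, or fill a call up. It gives the time, the measured TCP pose, the force, the opening and the grip force at its end, in the units of the state.
- get_state(): the state, without advancing time (a new reading comes with each control period).
- viewer.get_image(name): name is "scene" or "top" or "wrist"; returns a dict with "pixels" (420x560x3 uint8, red, green, blue), "intrinsics" (3x3 intrinsics, pixels), "k1" (the pictures are not rectified: a ray, as slopes to the right and down, at radius r is drawn at 1 + k1 r^2 times it, then the intrinsics apply), "eye" and "attitude" of the camera in the world. Camera axes: x right, y down, z forward; pixel columns grow to the right and rows downward; lengths in m; the calibration is good to about 2 mm. A picture is of the moment at which its call begins. There is no depth.
- sign_off(): hands the job in; it is judged then, once.
The state is a dict: "t": time; "qpos": joint angles; "joint_velocities": joint speeds; "joint_torque": joint torques, N m; "ee_pos": TCP position; "tool_rot": TCP orientation; "contact_force": force on the tool from outside, world axes, zero at the start; "moment": the same for the moment, N m; "gripper_width": opening from 0.0 (shut) to 1.0 (fully open); "gripper_force": force on a finger pad.
Only numpy, scipy, OpenCV 4.12 (cv2) and the standard library are available. Lean on these libraries where they do the work, as an engineer would, in place of code of your own. Each camera call takes 0.05 s, during which the arm holds its last target. There are 200 camera calls.

TASK

The filter in the bench dust extractor has been changed. Swing its sloping hatch down until it is fully shut, then fasten it with the red wing stud: turn the wing to line up with its slot, push it right in, give it a quarter turn clockwise to lock, and let go. Leave the other things on the bench where they are.

Things in the scene. Friction and masses are not known exactly. Their poses are not given: they have to be found in the camera images.
- extractor: Blue sheet-steel bench dust extractor, fixed, 260 deep (x) x 280 wide (y) x 208 mm high. Origin: centre of its underside; x points to its back, y to its left (a dark inlet hood stands out 75 mm there), z up. Its front top is a face sloping 30 degrees from level, from its low edge (x -130, z 105 mm) back up to x +48, z 208 mm; the grey hatch closes onto it.
- hatch (a joint): Opening angle of the grey hatch (rad): 0 shut on the slope, starts at 0.6 to 1.05, limit 1.25. A steel pan 190 mm along the slope, 210 wide, 22 thick, 0.45 kg, hinged along its upper (back) edge; open, it juts out like an awning, outer face up. The stiff hinge (0.65 N m) holds it where it is left; a few newtons down near its free edge close it.
- hatch_hinge (a point): On the hinge line, mid width, level with the hatch's underside. Axes turn with the hatch: x from the free edge to the hinge (up the slope when shut), y to the extractor's left along the hinge line, z out of the outer face (when shut: up and to the front, 30 degrees from vertical). The outer face is 22 mm out from here, the free edge 190 mm along -x.
- hatch_push (a point): On the hatch's outer face, mid width, 10 mm in from the free edge (180 mm from the hinge line). Axes as hatch_hinge. 45 to 90 mm to either side of it along y the face is bare: a good place to push the hatch shut, clear of the wing.
- hatch_stud (a point): Where the stud's axis (this z) meets the outer face: mid width, 145 mm from the hinge line. Axes as hatch_hinge. Around it a steel boss (34 mm wide, 4 high) on a flat white dial 92 mm wide: two black marks in line with the slot (along x), two green marks across (along y), where the wing points when locked. The slot is in a keeper under the hatch.
- wing_grip (a point): Grip point on the stud's axis in the red wing, a bar 64 mm long (x) x 12 thick (y) x 30 tall (z, out along the axis); 10 mm below its outer end, 20 above its inner end, and 45 mm out from the hatch's outer face with the stud out. The inner end is 25 mm clear of the face, 9 mm when pushed in. A half turn looks the same.
- stud (a joint): How far the captive stud is pushed in (m): 0 out, 0.016 fully in. A spring pushes it out (4 N out, 10 N fully in). Its cross pin meets the keeper after 2 mm and goes farther only with the hatch shut and the wing within 0.15 rad of its slot. Past 0.012 the pin can turn behind the keeper; let go when locked, the stud stays at about 0.012.
- wing (a joint): Turn of the wing (rad), growing clockwise seen from outside: 0 in line with the slot (along the slope, at the black marks), 1.57 locked (level across the hatch, at the green marks), stop at 1.60. Starts at 0.4 to 1.15. It turns lightly (0.04 N m) and stays where left; pushed in, a detent at 0.95 clicks over into the locked position.
- spray_can: Bystander: white spray can with blue cap, 66 mm wide, 185 mm tall, standing. Origin: centre of its base, z up.
- flap_disc: Bystander: flap grinding disc, 125 mm wide, 16 mm thick, lying flat. Origin: centre of its underside.
- spanner: Bystander: steel spanner 180 mm long lying flat. Origin: below its middle, x along its length.
- jar: Bystander: glass jar with metal lid, 72 mm wide, 80 mm tall, standing. Origin: centre of its base.

How it is judged:
On the way, in this order (a step that is already met when the one before it is completed fails the run):
1. the hatch is shut (value of joint hatch below 0.03 rad), for 0.2 s.
2. the stud, lined up with its slot, is pushed in with the hatch shut (value of joint stud above 0.011 m and value of joint hatch below 0.03 rad).
At the end, for the whole second after the job is handed in: The hatch is shut (within 0.03 rad), the wing is turned at least 1.25 rad from its slot towards the locked position and the stud stays in by itself (more than 10 mm), caught behind the keeper; the other things are within 30 mm of where they were (value of joint hatch below 0.03 rad and value of joint wing above 1.25 rad and value of joint stud above 0.01 m and distance of each of spray_can, flap_disc, spanner, jar from where it was at the start of the episode below 0.03 m); the robot touches nothing.
It fails at once if the spray can was moved more than 30 mm (distance of spray_can from where it was at the start of the episode above 0.03 m).
It fails at once if the flap disc was moved more than 30 mm (distance of flap_disc from where it was at the start of the episode above 0.03 m).
It fails at once if the spanner was moved more than 30 mm (distance of spanner from where it was at the start of the episode above 0.03 m).
It fails at once if the jar was moved more than 30 mm (distance of jar from where it was at the start of the episode above 0.03 m).
It also fails if it takes over 58 s, if anything falls off the work surface, if the arm or the gripper's body presses on something with over 40 N, if the wrist force passes 120 N, or if a joint passes its speed limit or range.

## Working session

There is one attempt and no reset: what is moved stays moved. The work goes in short steps, Python scripts to look and compute and a shell command to move; the robot and the scene stay as the last step left them, time stands still between calls to the robot, and variables do not carry over. Pictures are saved under pics/ and viewed, at most 10 in all, crops included, and the job is handed in when it is done.

```bash
ls; mkdir -p pics; python3 - <<'E'
from bench import get_state, viewer, manip
import cv2,numpy as np
s=get_state();print(s['t'],s['ee_pos'],s['tool_rot'],manip)
for n in ['scene','top']:
    d=viewer.get_image(n);cv2.imwrite(f'pics/{n}0.png',d['pixels'][:,:,::-1])
    print(n,d['intrinsics'],d['k1'],d['eye'],d['attitude'])
a=[cv2.imread(f'pics/{n}0.png') for n in ['scene','top']]
E
```

```text
pics
0.0 [0.12993175 0.53396036 0.2474086 ] [ 9.92876672e-01 -1.19142889e-01 -6.76675912e-05  9.38708790e-04] <Robot object at 0x7ff56ade3b60>
scene [[412.4230803    0.         278.71907533]
 [  0.         412.4230803  209.90658835]
 [  0.           0.           1.        ]] 0.029876106315068336 [ 0.46220125 -0.18481533  0.93859193] [ 0.96681491 -0.20671112  0.03211497 -0.14665632]
top [[401.60860412   0.         272.01270783]
 [  0.         401.60860412 206.1449693 ]
 [  0.           0.           1.        ]] -0.032135681496524335 [0.4817855  0.07118819 1.01255693] [ 0.71042478 -0.7013482   0.05197676 -0.02656597]
```

View pics/scene0.png

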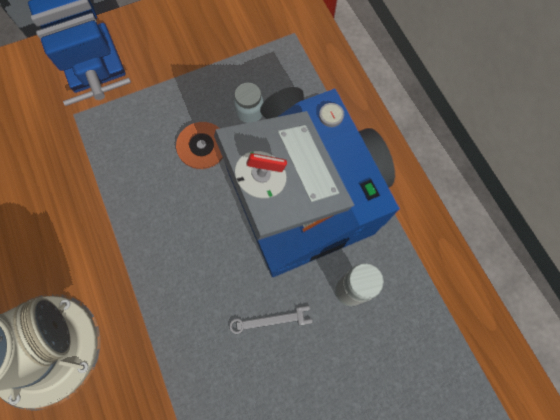

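View pics/top0.png

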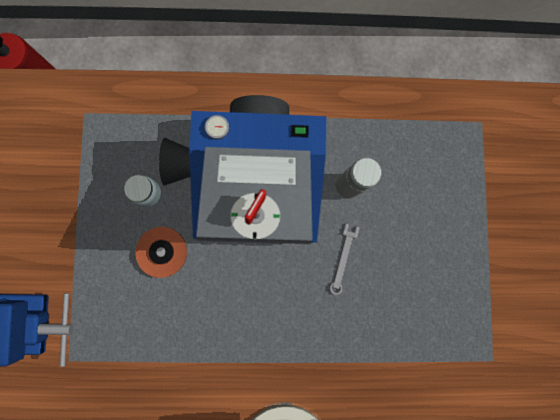

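The views show the extractor facing the robot, with the wing at about (258,205) in top and (266,162) in scene. The bystanders lie well clear to its sides. I'll enlarge both to pick points.

```bash
python3 - <<'E'
import cv2
a=cv2.imread('pics/top0.png')[95:255,150:345];cv2.imwrite('pics/topc.png',cv2.resize(a,None,fx=4,fy=3.75,interpolation=2) if 0 else cv2.resize(a,None,fx=3.5,fy=3.5,interpolation=2))
a=cv2.imread('pics/scene0.png')[80:280,200:410];cv2.imwrite('pics/scenec.png',cv2.resize(a,None,fx=3,fy=3,interpolation=2))
E
```

```text
(no output)
```

View pics/topc.png

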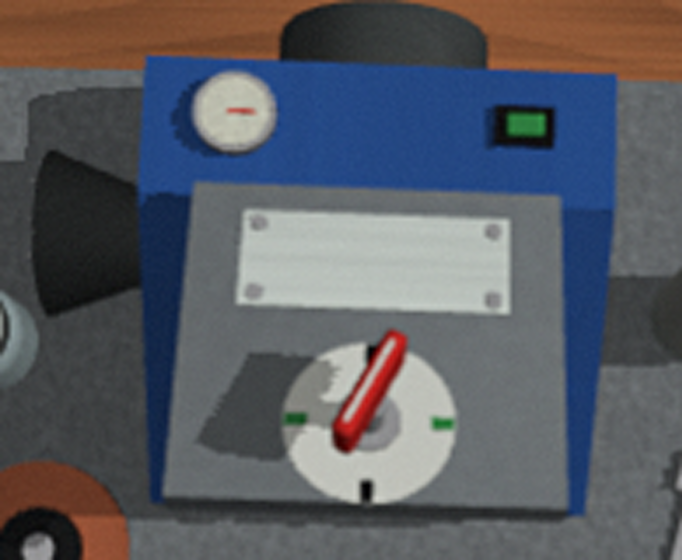

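View pics/scenec.png

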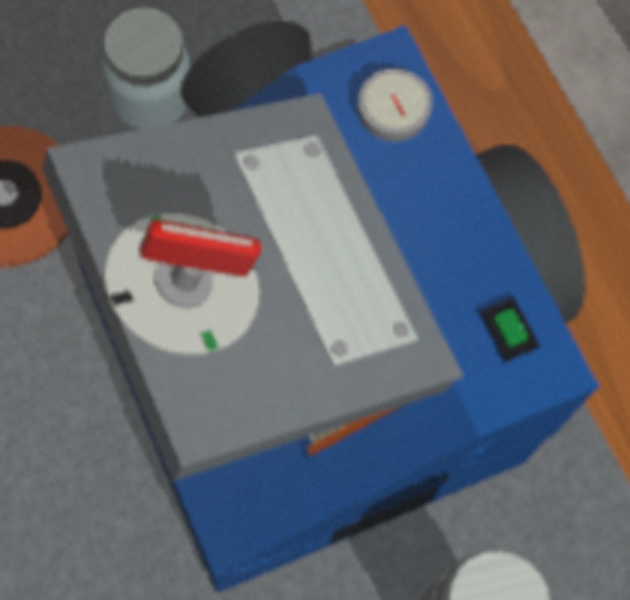

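```bash
cat > fit.py <<'E'
import numpy as np, cv2
from scipy.optimize import least_squares
from scipy.spatial.transform import Rotation as R
def project(P,d):
    c=R.from_quat(d['attitude']).inv().apply(np.atleast_2d(P)-d['eye'])
    s=c[:,:2]/c[:,2:]; s=s*(1+d['k1']*(s**2).sum(1,keepdims=True))
    return s@np.diag([d['intrinsics'][0][0],d['intrinsics'][1][1]])+np.array(d['intrinsics'])[:2,2]
def hatchR(p): return R.from_euler('z',p[2])*R.from_euler('y',np.pi/6*-1+p[3])  # x_h up slope when shut
def ext(p,v): return R.from_euler('z',p[2]).apply(np.array(v)*1e-3)+[p[0],p[1],0]
def hinge(p): return ext(p,[48-p[4]*np.cos(np.pi/6),0,208-p[4]*.5])
def hat(p,v): return hatchR(p).apply(np.array(v)*1e-3)+hinge(p)
def wing(p,v,depth=0):
    v=np.array(v,float); c,s=np.cos(p[5]),np.sin(p[5])
    w=np.array([c*v[0]+s*v[1],-s*v[0]+c*v[1],v[2]])
    return hat(p,w+[-145,0,22+45-depth])
E
python3 - <<'E'
from fit import *
from bench import viewer
D={n:viewer.get_image(n) for n in ['top','scene']}
pts=[('ext',[130,140,208],(146,57),(405,27)),('ext',[130,-140,208],(617,76),(597,385)),
('hat',[-190,105,22],(163,497),(48,150)),('hat',[-190,-105,22],(569,508),(183,470)),
('hat',[0,105,22],(196,183),(322,95)),('hat',[0,-105,22],(560,196),(462,377)),
('hat',[-145,0,22],(369,421.5),(181.5,279.5)),
('wing',[32,0,10],(398,338),(258,241)),('wing',[-32,0,10],(343,432),(152,228))]
def res(p):
    r=[]
    for k,v,a,b in pts:
        P=globals()[k](p,v)
        r+=list(project(P,D['top'])[0]-(np.array(a)/3.5+[150,95]))+list(project(P,D['scene'])[0]-(np.array(b)/3+[200,80]))
    return np.array(r)
s=least_squares(res,[.55,.1,0,.6,5,.5],loss='soft_l1')
p=s.x;print(p.round(4));print(res(p).reshape(-1,4).round(1))
np.save('p.npy',p)
for n,q in [('open',p),('shut',np.r_[p[:3],0,p[4:]])]:
    print(n,'hinge',hinge(q).round(4),'pushL',hat(q,[-180,70,22]).round(4),'stud',hat(q,[-145,0,22]).round(4),'grip',wing(q,[0,0,0]).round(4))
E
```

```text
[ 0.6335  0.0737 -0.0185  0.8362  4.7439  0.4009]
[[-0.4  0.  -0.2 -0.4]
 [ 0.1  0.   0.7  1.1]
 [-0.3 -0.  -0.4 -0.5]
 [-0.   0.4 -0.1 -0.5]
 [-0.7 -0.1 -0.4 -0.3]
 [ 0.2  0.1  0.5  0.1]
 [ 0.1  0.4  0.5  1.5]
 [-0.3 -3.1  2.2  0.9]
 [-0.2  0.6 -0.5  0. ]]
open hinge [0.6774 0.0729 0.2056] pushL [0.5142 0.1459 0.2819] stud [0.5462 0.0753 0.2712] grip [0.56   0.0751 0.314 ]
shut hinge [0.6774 0.0729 0.2056] pushL [0.5118 0.146  0.1347] stud [0.5408 0.0754 0.1522] grip [0.5183 0.0758 0.1912]
```

```bash
python3 -m crank '[1,55,-55,40,0, 1,55,-55,40,0, 1,55,-55,0,0, 1,55,-55,0,0, 1,55,-55,0,0, 1,55,-55,0,0, 1,55,-58,0,0, 1,0,0,0,0, 1,0,0,-10,0, 1,0,0,-10,0]'
```

```text
t: 1.45
ee_pos: [0.4276, 0.2345, 0.2844]
tool_rot: [0.993, -0.118, -0.0, 0.0]
contact_force: [0.3, 0.2, -0.4]
gripper_width: -0.002
gripper_force: 0.0
```

```bash
python3 -m crank '[1,0,0,25,0, 1,0,0,25,0, 1,22,-22,0,0, 1,22,-22,0,0, 1,22,-22,0,0, 1,20,-22,0,0, 1,0,0,0,0, 1,0,0,-12,0, 1,0,0,-12,0, 1,0,0,0,0]'
```

```text
t: 2.7
ee_pos: [0.5134, 0.1461, 0.3099]
tool_rot: [0.993, -0.118, -0.001, 0.001]
contact_force: [0.9, -0.5, -0.2]
gripper_width: -0.005
gripper_force: 0.0
```

```bash
python3 -m crank '[1,0,0,-15,0, 1,0,0,-15,0, 1,0,0,-18,0, 1,0,0,-18,0, 1,0,0,-18,0, 1,0,0,-18,0, 1,0,0,-18,0, 1,0,0,-15,0, 1,0,0,-10,0, 1,0,0,-5,0]'
```

```text
t: 3.95
ee_pos: [0.5143, 0.1455, 0.1608]
tool_rot: [0.993, -0.119, -0.0, 0.0]
contact_force: [0.6, -0.3, 2.0]
gripper_width: 0.002
gripper_force: 0.4
```

```bash
python3 -m crank '[1,0,0,-3,0, 1,0,0,-3,0, 1,0,0,-3,0, 1,0,0,-2,0, 1,0,0,0,0, 1,0,0,0,0, 1,0,0,0,0, 1,0,0,0,0, 1,0,0,0,0, 1,0,0,0,0]'
```

```text
t: 5.2
ee_pos: [0.5152, 0.1458, 0.1561]
tool_rot: [0.993, -0.118, 0.003, -0.001]
contact_force: [-14.6, -1.4, 30.2]
gripper_width: -0.001
gripper_force: 16.4
```

```bash
python3 -m crank '[1,0,0,30,0, 1,0,0,35,0, -1,0,0,35,0, -1,-10,-10,20,0, -1,-15,-15,0,0, -1,-15,-15,0,0, -1,-15,-15,0,0, -1,-15,-15,0,0, -1,0,0,0,0, -1,0,0,0,0]'; python3 - <<'E'
from bench import viewer
import cv2,numpy as np,pickle
D={n:viewer.get_image(n) for n in ['top','scene','wrist']}
pickle.dump(D,open('d1.pkl','wb'))
print(D['wrist']['eye'])
w=D['wrist']['pixels'];s=D['scene']['pixels'][80:280,200:410];t=D['top']['pixels'][95:255,150:345]
im=np.zeros((600,800,3),np.uint8)
im[:300,:400]=cv2.resize(w,(400,300));im[:300,400:715]=cv2.resize(s,(315,300))
im[300:600,:366]=cv2.resize(t,(366,300))
cv2.imwrite('pics/m1.png',im[:,:,::-1]);cv2.imwrite('pics/w1.png',w[:,:,::-1])
E
```

```text
t: 6.45
ee_pos: [0.4447, 0.076, 0.2706]
tool_rot: [0.993, -0.119, 0.0, -0.0]
contact_force: [0.1, -0.4, -0.7]
gripper_width: 0.998
gripper_force: 0.0
[0.50875533 0.06123534 0.39509376]
```

View pics/m1.png

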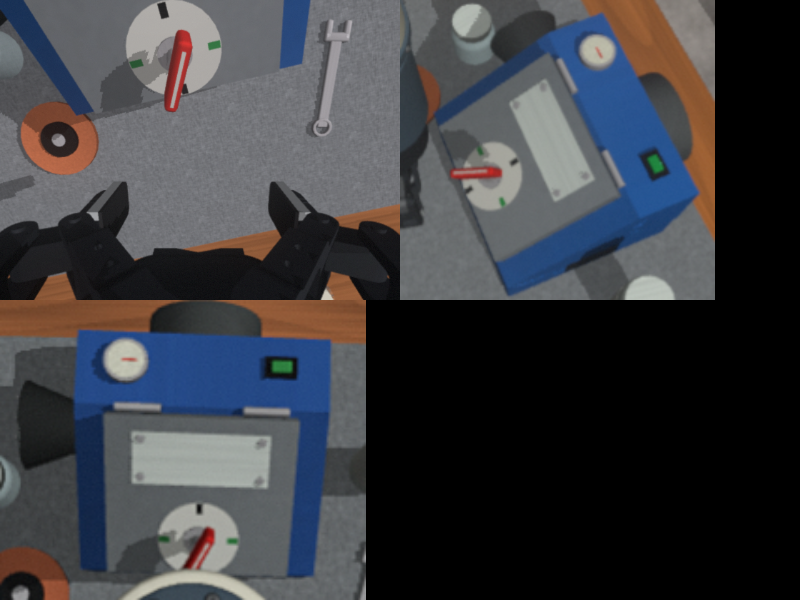

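```bash
cat > wf.py <<'E'
from fit import *
import itertools
C=list(itertools.product([-32,32],[-6,6],[-20,10]))
def red(d):
    h=cv2.cvtColor(d['pixels'],cv2.COLOR_RGB2HSV)
    m=(((h[...,0]<6)|(h[...,0]>174))&(h[...,1]>120)&(h[...,2]>70)).astype(np.uint8)
    n,l,s,_=cv2.connectedComponentsWithStats(m); return (l==1+s[1:,4].argmax())  # largest
def feat(M):
    return np.array([M['m10']/M['m00'],M['m01']/M['m00'],M['mu20']/M['m00'],M['mu11']/M['m00'],M['mu02']/M['m00']])
def obs(d):
    m=red(d).astype(np.uint8); c,_=cv2.findContours(m,cv2.RETR_EXTERNAL,cv2.CHAIN_APPROX_NONE)
    return feat(cv2.moments(cv2.convexHull(max(c,key=len)).astype(np.float32)))
def pred(p,d,depth):
    pp=np.array([project(wing(p,v,depth),d)[0] for v in C],np.float32)
    return feat(cv2.moments(cv2.convexHull(pp)))
def fitwing(views,p0,depth=0):
    o=[obs(d) for d in views]
    f=lambda q:np.concatenate([(pred(np.r_[q[:2],p0[2],0,p0[4],q[2]],d,depth)-b)*[1,1,.05,.05,.05] for d,b in zip(views,o)])
    s=least_squares(f,[p0[0],p0[1],p0[5]],diff_step=1e-4); print('wing fit',s.x.round(4),'res',f(s.x).round(1))
    q=p0.copy(); q[:2]=s.x[:2]; q[3]=0; q[5]=s.x[2]; return q
E
python3 - <<'E'
from wf import *; import pickle
D=pickle.load(open('d1.pkl','rb')); p=np.load('p.npy')
q=fitwing([D['wrist'],D['scene']],p); print(wing(q,[0,0,0]).round(4)); np.save('q.npy',q)
for n in ['wrist','scene']:print(red(D[n]).sum(),np.argwhere(red(D[n])).mean(0))
fitwing([D['wrist']],p);fitwing([D['scene']],p)
# also dial/hatch checks in wrist
print(project(np.array([hat(q,v) for v in [[-190,105,22],[-190,-105,22],[-145,0,22]]]),D['wrist']).round(0)/1.4)
E
```

```text
wing fit [0.6336 0.0755 0.5061] res [-0.   1.5  2.3 -3.8  6.4  0.2  0.4  1.1  0.2  0.1]
[0.5184 0.0776 0.1912]
2129 [ 94.78017849 248.48473462]
161 [195.27329193 251.46583851]
wing fit [0.6336 0.0754 0.506 ] res [ 0.1  1.4  2.3 -3.8  6.4]
wing fit [0.6336 0.0763 0.4037] res [-0.  -0.   0.9 -0.3  0.2]
[[ 95.         114.28571429]
 [279.28571429  72.14285714]
 [174.28571429  55.        ]]
```

```bash
python3 -m crank '[-1,20,1,0,6.3, -1,20,0,0,6.3, -1,20,0,0,0, -1,13,0,0,0, -1,0,0,0,0, -1,0,0,-25,0, -1,0,0,-25,0, -1,0,0,-17,0, -1,0,0,-10,0, -1,0,0,0,0]'
```

```text
t: 7.85
ee_pos: [0.517, 0.0766, 0.1933]
tool_rot: [1.0, -0.009, -0.0, 0.0]
contact_force: [-0.8, 0.5, 0.6]
gripper_width: 0.997
gripper_force: 0.0
```

```bash
python3 -m crank '[0,0,0,0,0, 0.4,0,0,0,0, 0.6,0,0,0,0, 0.8,0,0,0,0, 1,0,0,0,0, 1,0,0,0,0, 1,0,0,0,0, 1,0,0,0,0, 1,0,0,0,0, 1,0,0,0,0]'; python3 - <<'E'
from bench import viewer
import cv2,numpy as np,pickle
D={n:viewer.get_image(n) for n in ['scene','wrist']}
pickle.dump(D,open('d2.pkl','wb'))
im=np.zeros((420,780,3),np.uint8)
im[:,:460]=D['wrist']['pixels'][:,50:510];im[:300,462:777]=cv2.resize(D['scene']['pixels'][80:280,200:410],(315,300))
cv2.imwrite('pics/m2.png',im[:,:,::-1])
E
```

```text
t: 9.1
ee_pos: [0.5176, 0.0767, 0.1935]
tool_rot: [1.0, -0.009, 0.0, -0.0]
contact_force: [-0.6, 0.5, 3.8]
gripper_width: 0.128
gripper_force: 62.2
```

View pics/m2.png

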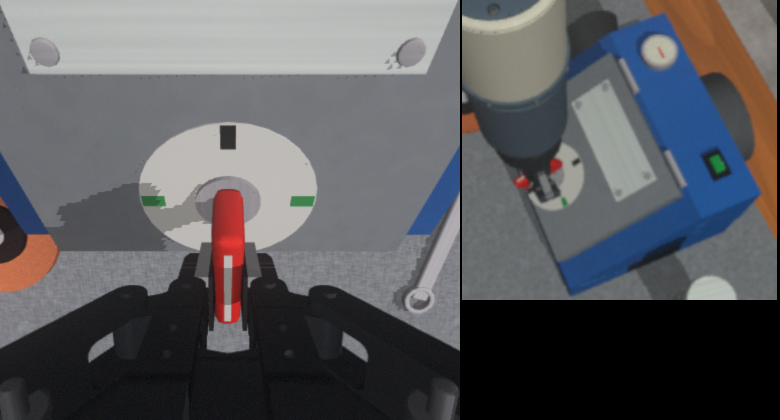

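The wing is gripped and lined up with the upper black mark at (228,137). Next I push it in along the axis.

```bash
python3 -m crank '[1,1,0,-1.7,0, 1,1,0,-1.7,0, 1,1,0,-1.7,0, 1,1,0,-1.7,0, 1,1,0,-1.7,0, 1,1,0,-1.7,0, 1,1,0,-1.7,0, 1,1,0,-1.7,0, 1,1,0,-1.7,0, 1,0,0,0,0]'
```

```text
t: 10.45
ee_pos: [0.5256, 0.0765, 0.1797]
tool_rot: [1.0, -0.009, -0.0, 0.0]
contact_force: [-10.9, 2.0, 16.6]
gripper_width: 0.129
gripper_force: 64.1
```

```bash
python3 -m crank '[1,0,0,0,-5, 1,0,0,0,-5, 1,0,0,0,-5, 1,0,0,0,-5, 1,0,0,0,-5, 1,0,0,0,-5, 1,0,0,0,-5, 1,0,0,0,-5, 1,0,0,0,0, 1,0,0,0,0]'; python3 -c "
from bench import get_state as g
s=g();print(s['moment'],s['qpos'])"
```

```text
t: 11.7
ee_pos: [0.5266, 0.0794, 0.1815]
tool_rot: [0.937, -0.35, 0.001, -0.004]
contact_force: [-15.7, 7.5, 22.7]
gripper_width: 0.128
gripper_force: 169.9
[4.31489535 4.2007781  0.93865983] [ 0.44125721  0.24742878 -0.07211491 -0.00387719 -1.24494708  0.41631572]
```

```bash
python3 -m crank '[0.68,0,0,0,-4, 0.64,0,0,0,-5, 0.62,0,0,0,-5, 0.6,0,0,0,-5, 0.58,0,0,0,-5, 0.56,0,0,0,-5, 0.55,0,0,0,-5, 0.55,0,0,0,-5, 0.55,0,0,0,0, 0.55,0,0,0,0]'; python3 - <<'E'
from bench import viewer,get_state
import cv2,numpy as np
print(get_state()['moment'])
D={n:viewer.get_image(n) for n in ['scene','wrist']}
im=np.zeros((420,780,3),np.uint8)
im[:,:460]=D['wrist']['pixels'][:,50:510];im[:300,462:777]=cv2.resize(D['scene']['pixels'][80:280,200:410],(315,300))
cv2.imwrite('pics/m3.png',im[:,:,::-1])
E
```

```text
t: 12.95
ee_pos: [0.5291, 0.0783, 0.182]
tool_rot: [0.766, -0.643, 0.002, -0.004]
contact_force: [-6.1, 4.6, 17.9]
gripper_width: 0.233
gripper_force: 58.7
[2.22201685 0.88607949 0.3749587 ]
```

View pics/m3.png

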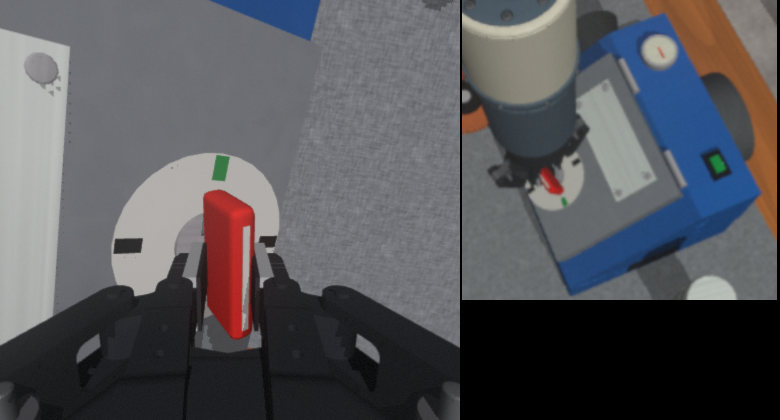

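The wing points almost at the green mark at (221,168), still pushed in. I turn it the rest of the way and slightly beyond.

```bash
python3 -m crank '[0.5,0,0,0,-5, 0.5,0,0,0,-5, 0.5,0,0,0,-5, 0.5,0,0,0,-5, 0.5,0,0,0,0, 0.4,0,0,0,3, 0.3,0,0,0,4, 0.2,0,0,0,3, 0.1,0,0,0,0, 0.1,0,0,0,0]'; python3 - <<'E'
from bench import viewer,get_state
import cv2
print(get_state()['moment'])
cv2.imwrite('pics/m4.png',viewer.get_image('wrist')['pixels'][:,:,::-1])
E
```

```text
t: 14.3
ee_pos: [0.5264, 0.0765, 0.1778]
tool_rot: [-0.706, 0.708, 0.0, -0.0]
contact_force: [-0.4, -1.1, 1.2]
gripper_width: 0.451
gripper_force: 0.7
[-0.07840923  0.09012309  0.00953862]
```

View pics/m4.png

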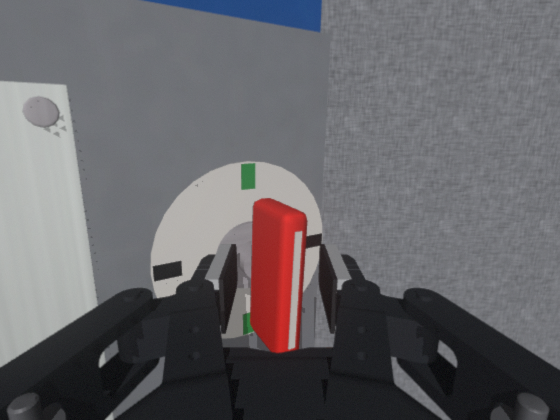

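The fingers are clear and the wing lies in line with the green marks at (248,176) and (248,322). I lift straight up, retreat and check.

```bash
python3 -m crank '[0.1,0,0,10,0, 0.1,0,0,20,0, 0.1,0,0,25,0, 0.1,0,0,30,0, 0.1,-15,0,20,0, 0.1,-25,0,0,0, 0.1,-25,0,0,0, 0.1,-15,0,0,0, 0.1,0,0,0,0, 0.1,0,0,0,0]'; python3 - <<'E'
from bench import viewer
from wf import *
q=np.load('q.npy'); q[5]=1.57; w=viewer.get_image('wrist'); s=viewer.get_image('scene')
for dep in (0,12): fitwing([w,s],q,dep)
im=np.zeros((420,780,3),np.uint8)
im[:,:460]=w['pixels'][:,50:510];im[:300,462:777]=cv2.resize(s['pixels'][80:280,200:410],(315,300))
cv2.imwrite('pics/m5.png',im[:,:,::-1])
E
```

```text
t: 15.6
ee_pos: [0.4469, 0.0768, 0.2832]
tool_rot: [-0.707, 0.708, -0.0, -0.0]
contact_force: [0.5, -0.0, 0.5]
gripper_width: 0.451
gripper_force: 0.0
wing fit [0.6369 0.0718 1.6021] res [-0.2  0.6  1.   0.3  8.1 -0.8  0.8  0.4  0.2  0.8]
wing fit [0.6342 0.0748 1.5993] res [0.2 0.5 0.7 0.2 4.7 0.5 0.7 0.3 0.2 0.7]
```

View pics/m5.png

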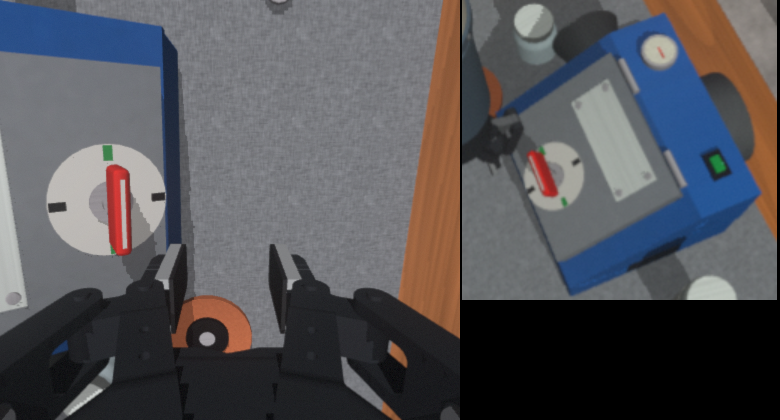

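The hatch is shut and the wing lies along the green marks, from (118,170) to (120,250) in the wrist view. The fit agrees with the earlier pose at 12 mm in and 1.6 rad, and the bystanders are undisturbed.

```bash
python3 -c "
from bench import sign_off;print(sign_off())"
```

```text
the job is handed in; nothing more can be done
None
```

The hatch is shut, and the red wing stud is pushed in, turned a quarter clockwise and released. A last camera fit put it about 12 mm in at 1.6 rad. The job is handed in at about 16 s; no verdict was shown, and the other things looked undisturbed in the pictures.

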